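Stop the graver sharpener rocking

TASK

The graver sharpener rocks, because one of the four rubber pads under its feet has worn thinner than the others; pressing down on its corners in turn shows which corner drops too low. Screw that corner's levelling foot down by its black knob until the foot just takes its share of the weight, so that the machine stands level and firm on all four feet. Leave the other three screws as they are and the machine where it stands, and do not disturb the tools around it.

Things in the scene. Friction and masses are not known exactly. Their poses are not given: they have to be found in the camera images.
- sharpener: Graver sharpener (power hone), about 3 kg, loose: grey cast base (top 40 mm, corner lugs 49 mm above the origin), round drum 132 mm across with a steel lap wheel, 95 mm high, in the middle, black control pod towards the robot (-x), steel post 110 mm high at +x. Origin under its middle, level with the undersides of the feet as they are at the start (all screwed out equally); z up.
- foot_front_left: Swivelling foot of the left screw nearest the robot (sharpener x = -85, y = +100 mm): steel, 38 mm across, slightly domed rubber sole; sole and pad give about 1 mm for 17 N. It goes up and down with its screw and does not turn. Origin at the middle of the sole's underside, z up. It stands over a black rubber pad, 58 mm across, stuck to the bench.
- foot_front_right: The same at x = -85, y = -100 mm of the sharpener. Of the four pads under the feet three are 9 mm thick; the fourth, under any of the feet, is 3 to 6 mm thinner, so the machine rocks over a diagonal: it either stands level with the foot over the thin pad hanging, or leans onto the thin pad so that the foot diagonally across hangs.
- foot_rear_left: The same at x = +85, y = +100 mm of the sharpener. Pressing straight down with about 10 N on the middle of a knob brings that corner's foot onto its pad: over a good pad the corner then stands at its proper height, over the thin pad lower by the missing thickness.
- foot_rear_right: The same at x = +85, y = -100 mm of the sharpener.
- knob_front_left (a point): Centre of the top of the front left screw's knob: round, black, ribbed, 44 mm across, 21 mm high, its top 85 mm above its foot's underside, 15 mm of neck and bare thread between it and the lug. Clockwise seen from above screws the foot (and the knob) down by 10 mm a turn; it turns stiffly (0.12 N m) and stays where it is left.
- knob_front_right (a point): The same for the front right screw.
- knob_rear_left (a point): The same for the rear left screw.
- knob_rear_right (a point): The same for the rear right screw.
- screw_front_left (a joint): Turn of the front left levelling screw in rad, 0 at the start, growing clockwise seen from above, as the foot goes down (1.59 mm per rad); range -1.2 to 7.5.
- screw_front_right (a joint): The same for the front right screw.
- screw_rear_left (a joint): The same for the rear left screw.
- screw_rear_right (a joint): The same for the rear right screw.
- chasing_hammer: Bystander: chasing hammer 195 mm long, lying left of the sharpener; origin under its middle, long along its y axis.
- file_half: Bystander: half-round file with red handle, 200 mm long, lying left of the sharpener; origin under its middle, long along y.
- pliers_black: Bystander: small pliers with black grips, 137 mm long, lying right of the sharpener; origin under the middle.
- slide_gauge: Bystander: brass slide gauge, 115 mm long, lying right of the sharpener; origin under the middle.

How it is judged:
By the outcome, as a careful person would: the job done as asked, in the order asked, and still so for the second after the job is handed in, with the robot touching nothing.
It also fails if it takes over 67 s, if anything falls off the work surface, if the arm or the gripper's body presses on something with over 40 N, if the wrist force passes 120 N, or if a joint passes its speed limit or range.

ROBOT

A 6-joint arm with a two-finger parallel gripper is mounted at the origin on a cart in front of the work surface, level with it; the furniture and walls round the work are solid. World frame = base frame: x ahead of the robot, y to its left, z up, the work surface at z = 0. Lengths are in m, angles in rad, forces in N, time in s.
With the tool pointing down it reaches from about 0.35 to 0.875 m from the base axis. Payload 4.2 kg.
Tool frame: the origin (TCP) lies at the very end of the fingers, on their centre line; the grasp point (between the pads) lies 19 mm behind it; z points along the fingers, y is the line along which they close (so a half turn about z gives the same grasp; the last joint's range is limited). The gripper opens to 85 mm and grips with 20 to 120 N. Pads are 22 mm wide; open, the fingers measure 114 mm over their backs; the gripper's body (76 mm by 85 mm) begins 54 mm behind the grasp point. The pads swing forward as they close: fully open they stand 13 mm farther back than shut.
Start: joints at [1.566, 0.385, 0.008, 0, -1.194, -0.259], TCP at [0.163, 0.603, 0.231] pointing down, gripper open.
Joint ranges: [-3.14, 3.14], [-1.21, 2.06], [-1.07, 1.41], [-3.16, 2.05], [-2.99, -0.16], [-3.1, 3.1]. Speed limits (rad/s): [2.79, 2.79, 3.14, 3.14, 3.14, 3.14].

INTERFACE

Orientations are given as a 3x3 rotation matrix whose columns are the frame's x, y, z axes.
In Python, from plant import ctrl gives the robot as it stands. The module is installed in compiled form; this text tells all that it offers.
- The arm moves only by the shell command python3 -m creep 'ROWS'. ROWS is JSON, a list of rows, each a list of 7 numbers: the turn, a rotation vector about the tool's x, y, z in rad, then the shift along the tool's x, y, z in m, then the opening, from 0 (shut) to 1 (fully open). In form: [[rx, ry, rz, tx, ty, tz, grip], ...]. A call has 1 to 20 rows; each row is the pose to reach, as a shift and turn from the pose commanded when the call began, along the tool's axes at that moment; what a row does not reach only later rows make up. A row lasts 1/10 s, in which the tool goes at most 50 mm and 8.59 degrees, less where a joint would pass 70% of its speed; a pose out of reach is approached as far as the arm can. A call with a gripper value outside its range is refused whole. The fingers move at their own pace and stop on an object; the grip force is fixed at half the most. Time passes only in rows, so rows that repeat a pose let the fingers close. It gives the time, the measured TCP pose, the force, the opening and the grip force at its end, in the units of the state.
- ctrl.sense(): the state, without advancing time (a new reading comes with each control period).
- ctrl.get_image(name): name is "side" or "top"; returns (picture, depth): 400x640x3 uint8, blue, green, red; 400x640 float32, m along the optical axis (not along the pixel's ray), 0 where there is no reading.
- ctrl.camera_model(name): a dict with "intrinsics" (3x3 intrinsics, pixels), "dist" ([k1, k2, p1, p2, k3] as OpenCV has them; the pictures are not rectified), "world_from_camera" (4x4, takes a point from camera to world coordinates). Camera axes: x right, y down, z forward; pixel columns grow to the right and rows downward; lengths in m; the calibration is good to about 2 mm. A picture is of the moment at which its call begins. camera_model takes no time and is no camera call.
- ctrl.hand_in(): hands the job in; it is judged then, once.
The state is a dict: "time": time; "joint_pos": joint angles; "qd": joint speeds; "joint_efforts": joint torques, N m; "eef_pos": TCP position; "tool_rot": TCP orientation; "contact_force": force on the tool from outside, world axes, zero at the start; "wrist_torque": the same for the moment, N m; "opening": finger opening in m; "grip_force": force on a finger pad.
Only numpy, scipy, OpenCV 4.12 (cv2) and the standard library are available. Lean on these libraries where they do the work, as an engineer would, in place of code of your own. Each camera call takes 0.05 s, during which the arm holds its last target. There are 200 camera calls.

## Working session

There is one attempt and no reset: what is moved stays moved. The work goes in short steps, Python scripts to look and compute and a shell command to move; the robot and the scene stay as the last step left them, time stands still between calls to the robot, and variables do not carry over. Pictures are saved under pics/ and viewed, at most 10 in all, crops included, and the job is handed in when it is done.

```bash
mkdir -p pics; python3 - <<'E'
from plant import ctrl
import cv2,numpy as np
np.set_printoptions(precision=4,suppress=True)
for n in("top","side"):
    im,d=ctrl.get_image(n);cv2.imwrite(f"pics/{n}0.png",im);np.savez(f"{n}0.npz",im=im,d=d)
    m=ctrl.camera_model(n);print(n,m["intrinsics"],m["dist"],m["world_from_camera"])
s=ctrl.sense();print(s)
E
```

```text
top [[382.142    0.     318.4405]
 [  0.     382.142  200.6229]
 [  0.       0.       1.    ]] [-0.0529  0.      0.      0.      0.    ] [[-0.0076 -0.9939  0.1104  0.4632]
 [-1.      0.0072 -0.0045  0.0157]
 [ 0.0037 -0.1104 -0.9939  1.0271]
 [ 0.      0.      0.      1.    ]]
side [[375.4914   0.     326.103 ]
 [  0.     375.4914 197.1835]
 [  0.       0.       1.    ]] [-0.0201  0.      0.      0.      0.    ] [[ 0.9991 -0.0318  0.0292  0.5286]
 [-0.0428 -0.6369  0.7698 -0.8202]
 [-0.0059 -0.7703 -0.6377  0.7779]
 [ 0.      0.      0.      1.    ]]
{'time': 0.1, 'joint_pos': array([ 1.5656,  0.3855,  0.0068, -0.0004, -1.1941, -0.2586]), 'qd': array([ 0.0001, -0.0016,  0.0029,  0.002 ,  0.0007,  0.0007]), 'joint_efforts': array([ -0.0004, -39.3318,  18.8933,   4.198 ,  -0.0026,   0.    ]), 'eef_pos': array([0.1628, 0.6029, 0.2303]), 'tool_rot': array([[ 0.9654, -0.2609, -0.0004],
       [-0.2609, -0.9654, -0.002 ],
       [ 0.0001,  0.002 , -1.    ]]), 'contact_force': array([ 0.4675, -0.4167, -1.3621]), 'wrist_torque': array([-0.0034, -0.0409,  0.0021]), 'grip_force': 0.0, 'opening': 0.08504662070802685}
```

View pics/top0.png

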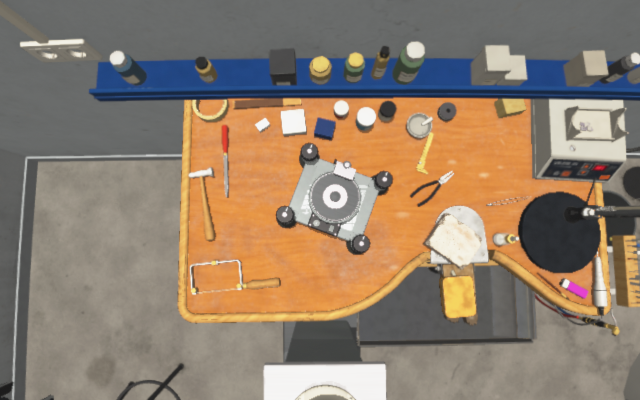

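View pics/side0.png

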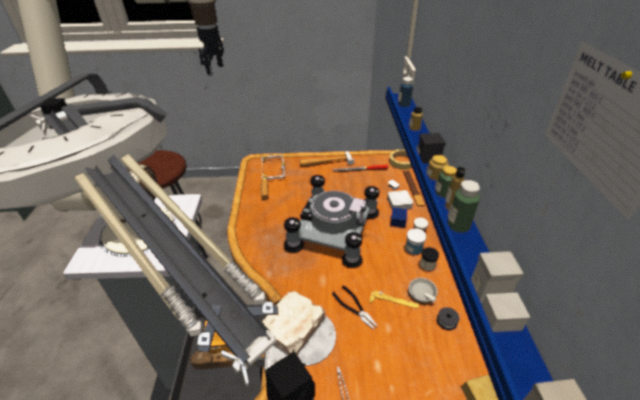

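The top view shows knobs at about (310,152) RL, (384,179) RR, (285,215) FL and (360,243) FR. In the side view they are at about (317,182), (372,193), (292,228) and (352,242). Next I'll locate them accurately from both views.

```bash
cat > h.py <<'E'
import cv2,numpy as np
from plant import ctrl
from scipy.optimize import least_squares
np.set_printoptions(precision=4,suppress=True)
N=["FL","FR","RL","RR"]
def ray(n,px):
    m=ctrl.camera_model(n);K=np.array(m["intrinsics"]);W=np.array(m["world_from_camera"])
    u=cv2.undistortPoints(np.array(px,float).reshape(-1,1,2),K,np.array(m["dist"])).reshape(-1,2)
    return W[:3,3],np.c_[u,np.ones(len(u))]@W[:3,:3].T
def plane(n,px,z):
    o,d=ray(n,px);return o+d*((z-o[2])/d[:,2])[:,None]
def cloud(n,d):
    v,u=np.mgrid[:400,:640];o,r=ray(n,np.c_[u.ravel(),v.ravel()])
    return (o+r*d.reshape(-1,1)).reshape(400,640,3)
def tri(p,q):
    o1,d1=ray("top",[p]);o2,d2=ray("side",[q]);d1,d2=d1[0],d2[0]
    s=np.linalg.lstsq(np.c_[d1,-d2],o2-o1,rcond=None)[0]
    a,b=o1+s[0]*d1,o2+s[1]*d2;return (a+b)/2,np.linalg.norm(a-b)
E
python3 - <<'E'
from h import *
c={"top":[(285,215),(360,243),(310,152),(384,179)],"side":[(317,182),(292,228),(372,193),(352,242)]}
# order FL,FR,RL,RR
for n in c:
    f=np.load(n+"0.npz");P=cloud(n,f["d"]);g=f["im"].max(2)
    for k,(x,y) in zip(N,c[n]):
        w=P[y-14:y+15,x-14:x+15].reshape(-1,3);gg=g[y-14:y+15,x-14:x+15].ravel()
        uv=np.stack(np.meshgrid(np.arange(x-14,x+15),np.arange(y-14,y+15)),-1).reshape(-1,2)
        s=(w[:,2]>.086)&(w[:,2]<.102)&(gg<70)
        z=np.median(w[s,2]);hull=cv2.minEnclosingCircle(w[s,:2].astype(np.float32))
        print(n,k,s.sum(),"z",z,w[s,2].std(),"mean",w[s].mean(0),"circ",np.array(hull[0]),hull[1]*2, "px",uv[s].mean(0))
    t=f["im"];x0,y0=(255,125) if n=="top" else (265,155)
    cv2.imwrite(f"pics/{n}c.png",cv2.resize(t[y0:y0+145,x0:x0+160],None,fx=4 if 0 else 4,fy=4,interpolation=cv2.INTER_CUBIC))
a=cv2.imread("pics/topc.png");b=cv2.imread("pics/sidec.png")
cv2.imwrite("pics/both.png",cv2.resize(np.hstack([a,b]),(800,362)))
E
```

```text
top FL 31 z 0.09478525149328065 0.0033741962888074626 mean [0.522  0.0882 0.0937] circ [0.5295 0.0936] 0.042200490832328796 px [287.2258 219.0645]
top FR 27 z 0.09182109031941776 0.0020250834652175117 mean [ 0.4561 -0.0781  0.0916] circ [ 0.4611 -0.088 ] 0.041879262775182724 px [355.5926 245.6667]
top RL 33 z 0.09020531929108488 0.0027757602522557015 mean [0.6771 0.0352 0.0906] circ [0.6849 0.0343] 0.040420908480882645 px [308.6061 156.9697]
top RR 25 z 0.08830913460076817 0.0018786323534269501 mean [ 0.6086 -0.1417  0.0888] circ [ 0.6153 -0.1471] 0.03894760459661484 px [379.88 183.72]
side FL 73 z 0.09393307201261725 0.0026665962702119945 mean [0.5348 0.083  0.0932] circ [0.538  0.0897] 0.04187147319316864 px [316.6712 181.2329]
side FR 106 z 0.09174894816889417 0.0022038966045113445 mean [ 0.4645 -0.1     0.0915] circ [ 0.4668 -0.0958] 0.04301965981721878 px [291.6509 224.5094]
side RL 76 z 0.09158300176025125 0.0020138801019394213 mean [0.691  0.0244 0.0913] circ [0.6955 0.0297] 0.04227963835000992 px [370.8158 192.2895]
side RR 109 z 0.08883321836789015 0.0013257421317119796 mean [ 0.6205 -0.1565  0.0888] circ [ 0.6227 -0.1541] 0.043279215693473816 px [352.6422 238.6055]
```

View pics/both.png

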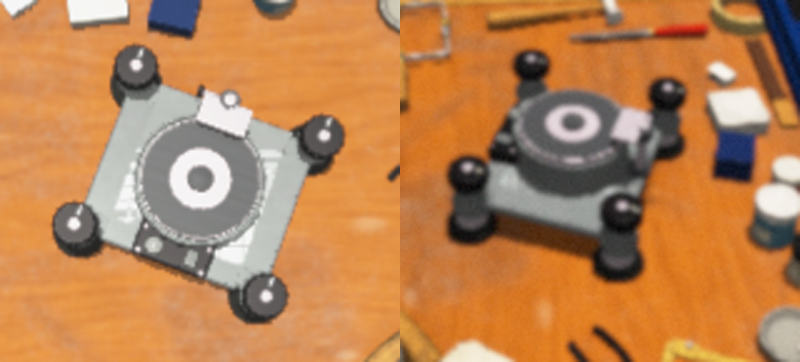

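The crop shows the knob tops as grey discs with a white index line, so the dark mask misses their middles. I'll redo the fit using height only.

```bash
cat >> h.py <<'E'
C={"top":[(285,215),(360,243),(310,152),(384,179)],"side":[(317,182),(292,228),(372,193),(352,242)]}
def knobs(fr):
    out={}
    for n in C:
        im,d=fr[n];P=cloud(n,d)
        for k,(x,y) in zip(N,C[n]):
            sl=np.s_[y-16:y+17,x-16:x+17]
            w=P[sl].reshape(-1,3);sat=np.ptp(im[sl].reshape(-1,3).astype(int),axis=1)
            uv=np.stack(np.meshgrid(np.arange(x-16,x+17),np.arange(y-16,y+17)),-1).reshape(-1,2)
            s=(w[:,2]>.085)&(w[:,2]<.104)&(sat<60)
            hull=cv2.minEnclosingCircle(w[s,:2].astype(np.float32))
            out[n,k]=(uv[s].mean(0),w[s].mean(0),np.median(w[s,2]),np.array(hull[0]),hull[1]*2,s.sum())
    return out
E
python3 - <<'E'
from h import *
fr={n:(lambda f:(f["im"],f["d"]))(np.load(n+"0.npz")) for n in C}
o=knobs(fr)
for k in o:print(k,*o[k])
T=[]
for k in N:
    t,e=tri(o["top",k][0],o["side",k][0]);T.append(t);print(k,"tri",t,"gap",e)
T=np.array(T);M=np.array([[-.085,.1],[-.085,-.1],[.085,.1],[.085,-.1]])
def fit(A):
    r=least_squares(lambda p:((M@np.array([[np.cos(p[2]),np.sin(p[2])],[-np.sin(p[2]),np.cos(p[2])]])+p[:2])-A[:,:2]).ravel(),[.57,-.03,-.35])
    return r.x,r.fun.reshape(-1,2),A[:,:2]+r.fun.reshape(-1,2)
for nm,A in(("tri",T),("top94",plane("top",[o["top",k][0] for k in N],.093)),("side94",plane("side",[o["side",k][0] for k in N],.093)),
  ("topd",np.array([o["top",k][1] for k in N])),("sided",np.array([o["side",k][1] for k in N]))):
    x,f,c=fit(A);print(nm,x,"\nres",f.ravel(),"\n",c.ravel())
E
```

```text
('top', 'FL') [284.5595 214.4246] [0.5333 0.0946 0.0954] 0.09564837222991207 [0.5336 0.0952] 0.0451156385242939 252
('top', 'FR') [360.51   243.0876] [ 0.4622 -0.0901  0.093 ] 0.09317217813626322 [ 0.4622 -0.0895] 0.044607874006032944 251
('top', 'RL') [309.     151.3783] [0.6909 0.0342 0.0928] 0.09312306376500884 [0.6917 0.0346] 0.04356146231293678 230
('top', 'RR') [383.5727 179.3455] [ 0.6194 -0.151   0.0897] 0.089713363627969 [ 0.6192 -0.1514] 0.043087974190711975 220
('side', 'FL') [321.375 187.817] [0.5476 0.0486 0.0953] 0.09585619073588741 [0.5517 0.0522] 0.12349455058574677 224
('side', 'FR') [292.2866 223.6341] [ 0.4661 -0.0968  0.0916] 0.09202977698841464 [ 0.4672 -0.0942] 0.04489128291606903 164
('side', 'RL') [371.5897 191.6752] [0.6936 0.0268 0.0916] 0.09199069675433547 [0.6822 0.009 ] 0.08644665032625198 117
('side', 'RR') [353.5385 238.    ] [ 0.6229 -0.1546  0.0889] 0.08894946420461558 [ 0.6228 -0.1535] 0.04466121643781662 169
FL tri [0.5427 0.0983 0.0547] gap 0.012640818649903648
FR tri [ 0.4639 -0.0908  0.0856] gap 0.0033497658138325597
RL tri [0.6939 0.0343 0.0852]
[... 237 characters left out ...]
 0.622  -0.152 ]
top94 [ 0.5763 -0.0279 -0.3691] 
res [-0.0004  0.0013 -0.0012 -0.0004  0.0009  0.0006  0.0007 -0.0014] 
 [ 0.5331  0.096   0.461  -0.0905  0.6917  0.0347  0.6196 -0.1518]
side94 [ 0.5825 -0.0454 -0.3658] 
res [-0.0091  0.0279  0.0011 -0.01    0.0043 -0.0074  0.0037 -0.0106] 
 [ 0.5388  0.0784  0.4673 -0.1084  0.6976  0.0176  0.6261 -0.1692]
topd [ 0.5765 -0.0281 -0.368 ] 
res [-0.0002  0.0012 -0.001  -0.0008  0.0009  0.0005  0.0004 -0.0009] 
 [ 0.5331  0.0958  0.4612 -0.0908  0.6917  0.0346  0.6198 -0.152 ]
sided [ 0.5826 -0.044  -0.3599] 
res [-0.0094  0.0309  0.0017 -0.0108  0.0037 -0.0071  0.004  -0.013 ] 
 [ 0.5382  0.0795  0.4678 -0.1077  0.6973  0.0197  0.6269 -0.1675]
```

```bash
cat >> h.py <<'E'
def rel(x,y,z):
    s=ctrl.sense();print("t",s["time"],"pos",s["eef_pos"],"rel",np.array(s["tool_rot"]).T@(np.array([x,y,z])-s["eef_pos"]),"q",s["joint_pos"],"F",s["contact_force"],"op",s["opening"])
E
python3 -c "
from h import *
rel(.535,.094,.115)"
R='[0,0,0,0.4925,0.394,0.090,0]'; python3 -m creep '[[0,0,0,0.1,0.08,0,0],[0,0,0,0.4925,0.394,0.09,0],[0,0,0,0.4925,0.394,0.09,0],[0,0,0,0.4925,0.394,0.09,0],[0,0,0,0.4925,0.394,0.09,0],[0,0,0,0.4925,0.394,0.09,0],[0,0,0,0.4925,0.394,0.09,0],[0,0,0,0.4925,0.394,0.09,0],[0,0,0,0.4925,0.394,0.09,0],[0,0,0,0.4925,0.394,0.09,0],[0,0,0,0.4925,0.394,0.09,0],[0,0,0,0.4925,0.394,0.09,0],[0,0,0,0.4925,0.394,0.09,0],[0,0,0,0.4925,0.394,0.09,0],[0,0,0,0.4925,0.394,0.09,0],[0,0,0,0.4925,0.394,0.09,0],[0,0,0,0.4925,0.394,0.09,0],[0,0,0,0.4925,0.394,0.09,0],[0,0,0,0.4925,0.394,0.09,0],[0,0,0,0.4925,0.394,0.09,0]]'
python3 - <<'E'
from h import *
rel(.535,.094,.115)
A=[]
for n in C:
    im,d=ctrl.get_image(n);np.savez(n+"1.npz",im=im,d=d)
    x,y=C[n][0];A.append(cv2.resize(im[y-50:y+50,x-50:x+50],(400,400),interpolation=cv2.INTER_CUBIC))
cv2.imwrite("pics/fl1.png",np.hstack(A))
E
```

```text
t 0.1 pos [0.1628 0.6029 0.2303] rel [0.4921 0.3939 0.1162] q [ 1.5656  0.3855  0.0068 -0.0004 -1.1941 -0.2586] F [ 0.4675 -0.4167 -1.3621] op 0.08504662070802685
time: 2.1
eef_pos: [0.5355, 0.0951, 0.1415]
tool_rot: [[0.966, -0.26, 0.0], [-0.26, -0.966, 0.0], [0.0, -0.0, -1.0]]
contact_force: [-0.5, -0.2, 0.0]
opening: 0.0001
grip_force: 0.0
t 2.1 pos [0.5355 0.0951 0.1415] rel [-0.0002  0.0012  0.0265] q [ 0.474   0.332  -0.3185 -0.0001 -0.9199  0.834 ] F [-0.5448 -0.2255  0.04  ] op 9.311582148541049e-05
```

View pics/fl1.png

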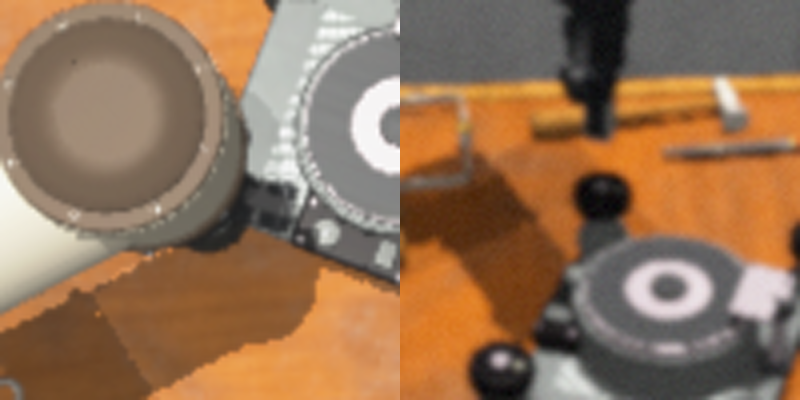

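Side crop: the fingertip is at (600,137), directly in line with the FL knob at (601,185). I'll press there in small steps.

```bash
python3 -m creep '[[0,0,0,0,0.001,0.03,0],[0,0,0,0,0.001,0.042,0],[0,0,0,0,0.001,0.043,0],[0,0,0,0,0.001,0.044,0],[0,0,0,0,0.001,0.045,0],[0,0,0,0,0.001,0.046,0],[0,0,0,0,0.001,0.047,0],[0,0,0,0,0.001,0.047,0]]'
```

```text
time: 3.0
eef_pos: [0.5358, 0.094, 0.0949]
tool_rot: [[0.965, -0.261, 0.001], [-0.261, -0.965, 0.001], [0.001, -0.001, -1.0]]
contact_force: [-0.4, 0.7, 2.3]
opening: -0.0
grip_force: 0.9
```

```bash
for i in 1; do python3 -m creep '[[0,0,0,0,0,0.001,0],[0,0,0,0,0,0.001,0]]' | grep -E "time|eef|contact"; python3 -m creep '[[0,0,0,0,0,0.001,0],[0,0,0,0,0,0.001,0]]'| grep -E "time|eef|contact"; done
```

```text
time: 3.2
eef_pos: [0.5359, 0.094, 0.0939]
contact_force: [-1.7, 1.6, 4.5]
time: 3.4
eef_pos: [0.5361, 0.0941, 0.0936]
contact_force: [-2.4, 2.2, 9.1]
```

FL stands at 93.6 mm under 9 N. That's a firm pad, and the height is as expected. RR next.

```bash
python3 -m creep '[[0,0,0,0,0,-0.045,0],[0,0,0,0.03,0.044,-0.045,0],[0,0,0,0.06,0.088,-0.045,0],[0,0,0,0.09,0.132,-0.045,0],[0,0,0,0.12,0.176,-0.045,0],[0,0,0,0.147,0.216,-0.045,0],[0,0,0,0.147,0.216,-0.045,0],[0,0,0,0.147,0.216,-0.045,0],[0,0,0,0.147,0.216,-0.006,0],[0,0,0,0.147,0.216,-0.005,0],[0,0,0,0.147,0.216,-0.004,0],[0,0,0,0.147,0.216,-0.003,0],[0,0,0,0.147,0.216,-0.002,0],[0,0,0,0.147,0.216,-0.001,0],[0,0,0,0.147,0.216,0.0,0],[0,0,0,0.147,0.216,0.0,0]]'
```

```text
time: 5.0
eef_pos: [0.621, -0.1532, 0.0925]
tool_rot: [[0.965, -0.261, 0.0], [-0.261, -0.965, 0.0], [0.0, -0.0, -1.0]]
contact_force: [-0.1, -0.2, -0.1]
opening: 0.0005
grip_force: 0.0
```

```bash
python3 -m creep '[[0,0,0,0,0,0.001,0],[0,0,0,0,0,0.002,0],[0,0,0,0,0,0.002,0]]' | grep -E "time|eef|contact"
```

```text
time: 5.3
eef_pos: [0.6209, -0.1533, 0.0901]
contact_force: [-0.0, -0.3, 0.1]
```

```bash
python3 -m creep '[[0,0,0,0,0,0.001,0],[0,0,0,0,0,0.001,0]]' | grep -E "eef|contact"; python3 -m creep '[[0,0,0,0,0,0.001,0],[0,0,0,0,0,0.001,0]]' | grep -E "eef|contact";python3 -m creep '[[0,0,0,0,0,0.0005,0],[0,0,0,0,0,0.0005,0]]' | grep -E "eef|contact"
```

```text
eef_pos: [0.6212, -0.1534, 0.0898]
contact_force: [-0.1, -0.3, 2.5]
eef_pos: [0.6215, -0.1535, 0.0896]
contact_force: [-1.6, 0.4, 5.8]
eef_pos: [0.6216, -0.1535, 0.0895]
contact_force: [-1.4, 0.4, 8.0]
```

RR is about 4.2 mm low (89.4 mm against 93.6 mm at about 9 N), and the depth images agree. The turn needed is about 4.2/1.59 = 2.64 rad. Next I lift, part-open the fingers and take pictures so I can centre on the knob.

```bash
python3 -m creep '[[0,0,0,0,0,-0.045,0],[0,0,0,0,0,-0.045,0.62],[0,0,0,0,0,-0.045,0.62],[0,0,0,0,0,-0.045,0.62],[0,0,0,0,0,-0.045,0.62],[0,0,0,0,0,-0.045,0.62],[0,0,0,0,0,-0.045,0.62]]'
python3 - <<'E'
from h import *
rel(.621,-.1525,.060)
im,d=ctrl.get_image("side");np.savez("side2.npz",im=im,d=d)
x,y=C["side"][3];A=im[y-60:y+40,x-60:x+60]
m=ctrl.camera_model("side");W=np.linalg.inv(m["world_from_camera"])
for p in ([.6196,-.1515,.0899],[.6228,-.1535,.0899],ctrl.sense()["eef_pos"]):
    q=W[:3,:3]@np.array(p)+W[:3,3];q=cv2.projectPoints(q.reshape(1,3),np.zeros(3),np.zeros(3),np.array(m["intrinsics"]),np.array(m["dist"]))[0].ravel();print(q, "crop", (q-[x-60,y-60])*6)
cv2.imwrite("pics/rr2.png",cv2.resize(A,(720,600),interpolation=cv2.INTER_CUBIC))
E
```

```text
time: 6.6
eef_pos: [0.6208, -0.1532, 0.1321]
tool_rot: [[0.965, -0.261, -0.001], [-0.261, -0.965, 0.0], [-0.001, 0.0, -1.0]]
contact_force: [-0.4, -0.2, -0.4]
opening: 0.0533
grip_force: 0.0
t 6.6 pos [ 0.6208 -0.1532  0.1321] rel [ 0.0001 -0.0008  0.0721] q [ 0.0106  0.4893 -0.0858 -0.     -0.997   1.2964] F [-0.4185 -0.2424 -0.3945] op 0.05331826326758581
[352.1324 236.882 ] crop [360.7943 329.2923]
[353.4621 237.4023] crop [368.7723 332.414 ]
[353.3588 225.3281] crop [368.153  259.9689]
```

View pics/rr2.png

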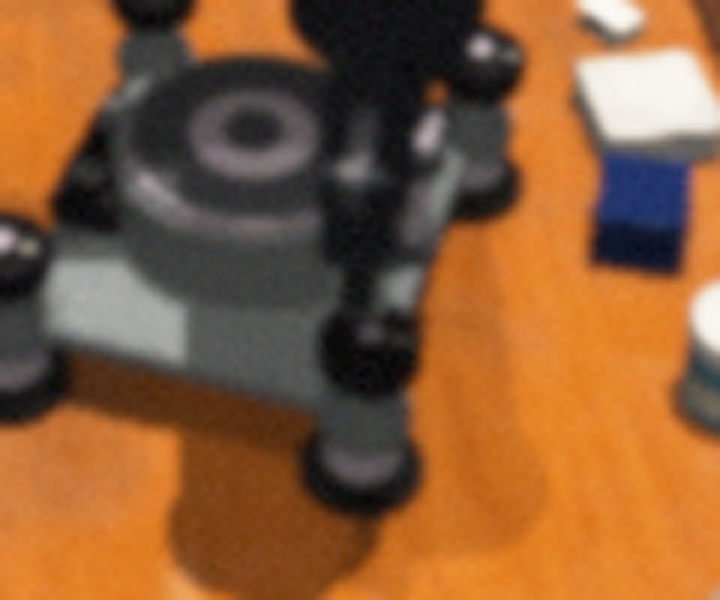

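The knob spans x 320–415 in the crop and the fingers sit around x 362, about 1 mm toward -x. I'll descend around the knob and feel for its sides.

```bash
python3 -m creep '[[0,0,0,0.001,0,0.03,0.62],[0,0,0,0.001,0,0.04,0.62],[0,0,0,0.001,0,0.05,0.62],[0,0,0,0.001,0,0.06,0.62],[0,0,0,0.001,0,0.071,0.62],[0,0,0,0.001,0,0.071,0.62],[0,0,0,0.001,0,0.071,0.62]]'
python3 -m creep '[[0,0,0,0,0.001,0,0.62],[0,0,0,0,0.002,0,0.62],[0,0,0,0,0.003,0,0.62],[0,0,0,0,0.003,0,0.62]]'
```

```text
time: 7.35
eef_pos: [0.6221, -0.1536, 0.0618]
tool_rot: [[0.965, -0.261, -0.0], [-0.261, -0.965, -0.0], [0.0, 0.0, -1.0]]
contact_force: [0.6, 0.3, 0.4]
opening: 0.0531
grip_force: 0.0
time: 7.75
eef_pos: [0.6219, -0.156, 0.0625]
tool_rot: [[0.965, -0.261, 0.002], [-0.261, -0.965, 0.0], [0.002, -0.001, -1.0]]
contact_force: [1.1, 3.6, 1.5]
opening: 0.0531
grip_force: 1.5
```

```bash
python3 -m creep '[[0,0,0,0,-0.003,0,0.62],[0,0,0,0,-0.006,0,0.62],[0,0,0,0,-0.007,0,0.62],[0,0,0,0,-0.007,0,0.62]]' | grep -E "eef|contact"
python3 -m creep '[[0,0,0,0,-0.001,0,0.62],[0,0,0,0,-0.001,0,0.62]]' | grep -E "eef|contact"
python3 -m creep '[[0,0,0,0,-0.001,0,0.62],[0,0,0,0,-0.001,0,0.62]]'| grep -E "eef|contact"
```

```text
eef_pos: [0.6228, -0.1496, 0.0616]
contact_force: [0.1, -0.1, -0.6]
eef_pos: [0.6232, -0.1487, 0.0617]
contact_force: [-0.0, -1.1, -0.6]
eef_pos: [0.6236, -0.1477, 0.0618]
contact_force: [-0.6, 0.5, 0.2]
```

```bash
python3 -m creep '[[0,0,0,0,-0.001,0,0.62],[0,0,0,0,-0.001,0,0.62]]'| grep -E "eef|contact"
```

```text
eef_pos: [0.6238, -0.1467, 0.0618]
contact_force: [-0.1, -0.3, -0.4]
```

```bash
python3 -m creep '[[0,0,0,0,-0.001,0,0.62],[0,0,0,0,-0.001,0,0.62]]'| grep -E "eef|contact"
python3 -m creep '[[0,0,0,0,-0.001,0,0.62],[0,0,0,0,-0.001,0,0.62]]'| grep -E "eef|contact"
```

```text
eef_pos: [0.6239, -0.1461, 0.0619]
contact_force: [-1.2, -1.5, 0.6]
eef_pos: [0.6241, -0.1455, 0.062]
contact_force: [-1.4, -4.5, 1.7]
```

```bash
python3 -m creep '[[0,0,0,0,0.0061,0,0.62],[0,0,-0.15,0,0.0061,0,0.62],[0,0,-0.3,0,0.0061,0,0.62],[0,0,-0.45,0,0.0061,0,0.62],[0,0,-0.6,0,0.0061,0,0.62],[0,0,-0.75,0,0.0061,0,0.62],[0,0,-0.9,0,0.0061,0,0.62],[0,0,-1.05,0,0.0061,0,0.62],[0,0,-1.2,0,0.0061,0,0.62],[0,0,-1.35,0,0.0061,0,0.62],[0,0,-1.5,0,0.0061,0,0.62],[0,0,-1.5,0,0.0061,0,0.62],[0,0,-1.5,0,0.0061,0,0.62]]'
python3 -m creep '[[0,0,0,0,0.002,0,0.62],[0,0,0,0,0.003,0,0.62],[0,0,0,0,0.003,0,0.62]]'| grep -E "eef|contact"
python3 -m creep '[[0,0,0,0,0.001,0,0.62],[0,0,0,0,0.001,0,0.62]]'| grep -E "eef|contact"
```

```text
time: 10.45
eef_pos: [0.6228, -0.1505, 0.0617]
tool_rot: [[0.331, 0.943, 0.0], [0.943, -0.331, 0.0], [0.0, 0.0, -1.0]]
contact_force: [-0.1, -0.8, -0.6]
opening: 0.0532
grip_force: 0.0
eef_pos: [0.6258, -0.1517, 0.0617]
contact_force: [0.0, -0.1, 0.5]
eef_pos: [0.6266, -0.1521, 0.0618]
contact_force: [-0.7, -0.1, 0.8]
```

```bash
for i in 1; do python3 -m creep '[[0,0,0,0,0.001,0,0.62],[0,0,0,0,0.001,0,0.62]]'| grep -E "eef|contact"
python3 -m creep '[[0,0,0,0,0.001,0,0.62],[0,0,0,0,0.001,0,0.62]]'| grep -E "eef|contact"; done
python3 -m creep '[[0,0,0,0,-0.005,0,0.62],[0,0,0,0,-0.01,0,0.62],[0,0,0,0,-0.01,0,0.62]]'| grep -E "eef|contact"
python3 -m creep '[[0,0,0,0,-0.001,0,0.62],[0,0,0,0,-0.001,0,0.62]]'| grep -E "eef|contact"
```

```text
eef_pos: [0.6272, -0.1523, 0.0617]
contact_force: [-0.4, -0.2, 0.0]
eef_pos: [0.6276, -0.1526, 0.0617]
contact_force: [-2.2, 1.5, 1.0]
eef_pos: [0.6188, -0.1493, 0.0621]
contact_force: [-0.2, 0.8, -0.0]
eef_pos: [0.6185, -0.1491, 0.0621]
contact_force: [0.5, -0.4, 0.8]
```

```bash
python3 -m creep '[[0,0,0,0,-0.001,0,0.62],[0,0,0,0,-0.001,0,0.62]]'| grep -E "eef|contact"
python3 -m creep '[[0,0,0,0,-0.001,0,0.62],[0,0,0,0,-0.001,0,0.62]]'| grep -E "eef|contact"
```

```text
eef_pos: [0.6181, -0.1489, 0.0623]
contact_force: [2.6, -1.1, 0.9]
eef_pos: [0.6175, -0.1486, 0.0625]
contact_force: [3.9, -1.4, 0.7]
```

```bash
python3 -m creep '[[0,0,0,0,0.007,0,0.62],[0,0,0,0,0.007,0,0.55],[0,0,0,0,0.007,0,0.5],[0,0,0,0,0.007,0,0.4],[0,0,0,0,0.007,0,0.4],[0,0,0,0,0.007,0,0.4],[0,0,0,0,0.007,0,0.4]]'
python3 -c "
from h import *
rel(0,0,0)"
```

```text
time: 12.95
eef_pos: [0.6221, -0.1506, 0.0615]
tool_rot: [[0.328, 0.945, -0.001], [0.945, -0.328, 0.0], [-0.0, -0.001, -1.0]]
contact_force: [0.4, 0.5, 0.4]
opening: 0.0423
grip_force: 60.6
t 12.95 pos [ 0.6221 -0.1506  0.0615] rel [-0.0621 -0.637   0.0624] q [ 0.0147  0.5663 -0.1534 -0.0002 -0.8524  2.7924] F [0.3765 0.5491 0.3983] op 0.0423203401192571
```

The grip is centred with no side load. Turning clockwise.

```bash
python3 -m creep '[[0,0,0.12,0,0,0,0.4],[0,0,0.24,0,0,0,0.4],[0,0,0.36,0,0,0,0.4],[0,0,0.48,0,0,0,0.4],[0,0,0.6,0,0,0,0.4],[0,0,0.72,0,0,0,0.4],[0,0,0.84,0,0,0,0.4],[0,0,0.96,0,0,0,0.4],[0,0,1.08,0,0,0,0.4],[0,0,1.2,0,0,0,0.4],[0,0,1.3,0,0,0,0.4],[0,0,1.3,0,0,0,0.4]]'
python3 -c "
from h import *
rel(0,0,0);print(ctrl.sense()['wrist_torque'])"
```

```text
time: 14.15
eef_pos: [0.622, -0.15, 0.0614]
tool_rot: [[0.998, -0.064, -0.002], [-0.064, -0.998, 0.001], [-0.002, -0.001, -1.0]]
contact_force: [-1.2, 2.4, 0.7]
opening: 0.0428
grip_force: 60.8
t 14.15 pos [ 0.622  -0.15    0.0614] rel [-0.6302 -0.1098  0.0626] q [ 0.0153  0.5663 -0.1535 -0.0013 -0.8527  1.4923] F [-1.1878  2.371   0.6837] op 0.042768431676059974
[ 0.8124  0.4021 -0.1473]
```

Low force, and the turn torque is 0.15 N m, as expected for the stiff screw. I'll finish the remaining 1.34 rad.

```bash
python3 -m creep '[[0,0,0.12,0,0,0,0.4],[0,0,0.24,0,0,0,0.4],[0,0,0.36,0,0,0,0.4],[0,0,0.48,0,0,0,0.4],[0,0,0.6,0,0,0,0.4],[0,0,0.72,0,0,0,0.4],[0,0,0.84,0,0,0,0.4],[0,0,0.96,0,0,0,0.4],[0,0,1.08,0,0,0,0.4],[0,0,1.2,0,0,0,0.4],[0,0,1.3,0,0,0,0.4],[0,0,1.34,0,0,0,0.4],[0,0,1.34,0,0,0,0.4]]'
python3 -c "
from h import *
rel(0,0,0);print(ctrl.sense()['wrist_torque'])"
```

```text
time: 15.45
eef_pos: [0.6218, -0.1498, 0.0611]
tool_rot: [[0.168, -0.986, -0.002], [-0.986, -0.168, 0.001], [-0.002, 0.002, -1.0]]
contact_force: [-0.4, 4.3, -0.5]
opening: 0.0422
grip_force: 60.8
t 15.45 pos [ 0.6218 -0.1498  0.0611] rel [-0.252   0.5877  0.0625] q [ 0.0155  0.5666 -0.1538 -0.0017 -0.8524  0.1544] F [-0.4336  4.3298 -0.5494] op 0.042206005248752364
[ 1.2905  0.4363 -0.0103]
```

```bash
python3 -m creep '[[0,0,0,0,0,0,0.5],[0,0,0,0,0,0,0.62],[0,0,0,0,0,0,0.62],[0,0,0,0,0,0,0.62],[0,0,0,0,0,-0.02,0.62],[0,0,0,0,0,-0.04,0.62],[0,0,0,0,0,-0.06,0.62],[0,0,0,0,0,-0.09,0],[0,0,0,0,0,-0.09,0],[0,0,0,0,0,-0.09,0],[0,0,0,0,0,-0.09,0],[0,0,0,0,0,-0.09,0],[0,0,0,0,0,-0.09,0]]'
python3 - <<'E'
from h import *
rel(.622,-.150,.091);rel(.535,.095,.099)
fr={n:ctrl.get_image(n) for n in C}
o=knobs(fr)
for k in o: print(k,o[k][1:3],o[k][4])
A=[fr[n][0][120:280,240:410] for n in C]
cv2.imwrite("pics/after.png",cv2.resize(np.hstack(A),(800,376)))
E
```

```text
time: 16.75
eef_pos: [0.6223, -0.1508, 0.1508]
tool_rot: [[0.166, -0.986, -0.002], [-0.986, -0.166, 0.0], [-0.0, 0.002, -1.0]]
contact_force: [0.4, 0.6, -0.3]
opening: 0.0001
grip_force: 0.0
t 16.75 pos [ 0.6223 -0.1508  0.1508] rel [-0.0008  0.      0.0598] q [ 0.0145  0.4735 -0.0609 -0.     -1.0382  0.1524] F [ 0.409   0.5753 -0.3366] op 0.000137111466051369
t 16.75 pos [ 0.6223 -0.1508  0.1508] rel [-0.2568  0.0451  0.0519] q [ 0.0145  0.4735 -0.0609 -0.     -1.0382  0.1524] F [ 0.409   0.5753 -0.3366] op 0.000137111466051369
('top', 'FL') (array([0.5324, 0.0961, 0.0934]), np.float64(0.09331389972021026)) 0.044698186218738556
('top', 'FR') (array([ 0.4628, -0.0974,  0.0938]), np.float64(0.09381270864773761)) 0.04223515838384628
('top', 'RL') (array([nan, nan, nan]), np.float64(nan)) 0.0
('top', 'RR') (array([ 0.617 , -0.1462,  0.0893]), np.float64(0.08943527237238791)) 0.043987903743982315
('side', 'FL') (array([0.5429, 0.0531, 0.0939]), np.float64(0.09407078659921758)) 0.12933340668678284
('side', 'FR') (array([ 0.4645, -0.095 ,  0.0918]), np.float64(0.09236882553354137)) 0.0449654757976532
('side', 'RL') (array([ 0.6613, -0.0618,  0.1037]), np.float64(0.10368837772238315)) 0.0029141767881810665
('side', 'RR') (array([ 0.6219, -0.1536,  0.0885]), np.float64(0.08848900707837959)) 0.04456662759184837h.py:30: RuntimeWarning: Mean of empty slice.
  out[n,k]=(uv[s].mean(0),w[s].mean(0),np.median(w[s,2]),np.array(hull[0]),hull[1]*2,s.sum())
  ret = um.true_divide(
  return _methods._mean(a, axis=axis, dtype=dtype,
  ret = ret.dtype.type(ret / rcount)
```

View pics/after.png

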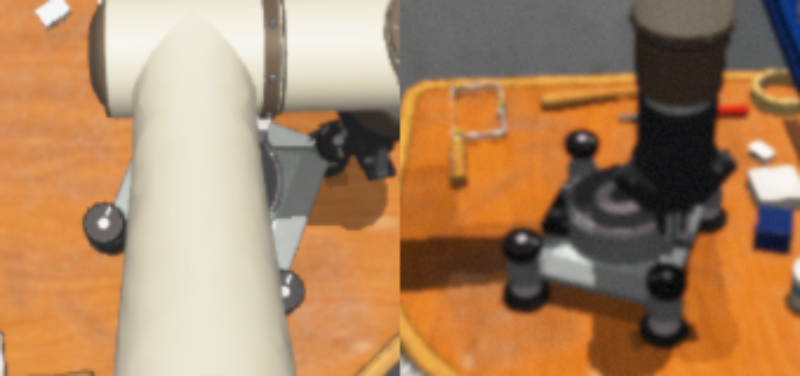

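Both views show the machine level: FL has come down to about 93.4 mm, and the knobs sit where they were. Now a press test on RR and then FL.

```bash
python3 -m creep '[[0,0,0,0,0,0.04,0],[0,0,0,0,0,0.057,0],[0,0,0,0,0,0.058,0],[0,0,0,0,0,0.059,0],[0,0,0,0,0,0.060,0],[0,0,0,0,0,0.0605,0],[0,0,0,0,0,0.0605,0]]'| grep -E "time|eef|contact"
python3 -m creep '[[0,0,0,0,0,0.0005,0],[0,0,0,0,0,0.0005,0]]'| grep -E "eef|contact"
python3 -m creep '[[0,0,0,0,0,0.0005,0],[0,0,0,0,0,0.0005,0]]'| grep -E "eef|contact"
python3 -m creep '[[0,0,0,0,0,0.0007,0],[0,0,0,0,0,0.0007,0]]'| grep -E "eef|contact"
python3 -m creep '[[0,0,0,0,0,0.0007,0],[0,0,0,0,0,0.0007,0]]'| grep -E "time|eef|contact"
```

```text
time: 17.55
eef_pos: [0.6231, -0.1507, 0.0922]
contact_force: [-0.1, 0.5, -0.3]
eef_pos: [0.6228, -0.1507, 0.0911]
contact_force: [-0.2, 0.3, -0.8]
eef_pos: [0.6227, -0.1507, 0.0903]
contact_force: [-0.1, 0.3, -1.2]
eef_pos: [0.6227, -0.1507, 0.0895]
contact_force: [-0.5, -0.8, 0.8]
time: 18.35
eef_pos: [0.6229, -0.1508, 0.0894]
contact_force: [-0.3, -0.3, 3.0]
```

```bash
python3 -m creep '[[0,0,0,0,0,0.001,0],[0,0,0,0,0,0.0015,0],[0,0,0,0,0,0.0015,0]]'| grep -E "eef|contact"
python3 -m creep '[[0,0,0,0,0,-0.055,0],[0,0,0,-0.04,0.007,-0.055,0],[0,0,0,-0.09,0.016,-0.055,0],[0,0,0,-0.13,0.023,-0.055,0],[0,0,0,-0.17,0.03,-0.055,0],[0,0,0,-0.21,0.037,-0.055,0],[0,0,0,-0.257,0.045,-0.055,0],[0,0,0,-0.257,0.045,-0.055,0],[0,0,0,-0.257,0.045,-0.055,0],[0,0,0,-0.257,0.045,-0.02,0],[0,0,0,-0.257,0.045,-0.011,0],[0,0,0,-0.257,0.045,-0.01,0],[0,0,0,-0.257,0.045,-0.009,0],[0,0,0,-0.257,0.045,-0.009,0]]'| grep -E "time|eef|contact"
```

```text
eef_pos: [0.6233, -0.151, 0.0891]
contact_force: [-2.7, 0.4, 7.2]
time: 20.05
eef_pos: [0.5365, 0.095, 0.0973]
contact_force: [-0.9, 0.4, 0.1]
```

```bash
python3 -m creep '[[0,0,0,0,0,0.001,0],[0,0,0,0,0,0.001,0]]'| grep -E "eef|contact"
python3 -m creep '[[0,0,0,0,0,0.001,0],[0,0,0,0,0,0.001,0]]'| grep -E "eef|contact"
python3 -m creep '[[0,0,0,0,0,0.001,0],[0,0,0,0,0,0.001,0]]'| grep -E "time|eef|contact"
```

```text
eef_pos: [0.5359, 0.0953, 0.096]
contact_force: [-0.1, -0.6, -0.2]
eef_pos: [0.5356, 0.0953, 0.0945]
contact_force: [0.2, 0.7, -0.7]
time: 20.65
eef_pos: [0.5357, 0.0953, 0.0935]
contact_force: [-1.0, -0.2, 1.3]
```

```bash
python3 -m creep '[[0,0,0,0,0,0.001,0],[0,0,0,0,0,0.0015,0],[0,0,0,0,0,0.0015,0]]'| grep -E "eef|contact"
python3 -m creep '[[0,0,0,0,0,-0.1,0],[0,0,0,0,0,-0.15,0],[0,0,0,0,0,-0.15,0],[0,0,0,0.1,-0.03,-0.15,0],[0,0,0,0.15,-0.06,-0.15,0],[0,0,0,0.25,-0.1,-0.15,0],[0,0,0,0.25,-0.1,-0.15,0],[0,0,0,0.25,-0.1,-0.15,0],[0,0,0,0.25,-0.1,-0.15,0],[0,0,0,-0.25,0.05,-0.15,0],[0,0,0,-0.25,0.05,-0.15,0],[0,0,0,-0.25,0.05,-0.15,0],[0,0,0,-0.25,0.05,-0.15,0],[0,0,0,-0.25,0.05,-0.15,0],[0,0,0,-0.25,0.05,-0.15,0],[0,0,0,-0.25,0.05,-0.15,0],[0,0,0,-0.25,0.05,-0.15,0],[0,0,0,-0.25,0.05,-0.15,0],[0,0,0,-0.25,0.05,-0.15,0],[0,0,0,-0.25,0.05,-0.15,0]]'
python3 - <<'E'
from h import *
fr={n:ctrl.get_image(n) for n in C}
o=knobs(fr)
for k in o: print(k,o[k][1:3],o[k][4])
cv2.imwrite("pics/fin.png",fr["top"][0])
E
```

```text
eef_pos: [0.5362, 0.0954, 0.0932]
contact_force: [-1.6, -0.9, 6.8]
time: 22.95
eef_pos: [0.4428, 0.3365, 0.2417]
tool_rot: [[0.17, -0.986, -0.0], [-0.986, -0.17, 0.001], [-0.001, 0.0, -1.0]]
contact_force: [0.7, -0.7, 0.0]
opening: 0.0001
grip_force: 0.0
('top', 'FL') (array([0.5326, 0.0962, 0.0931]), np.float64(0.09306992298782879)) 0.044748686254024506
('top', 'FR') (array([ 0.4614, -0.0885,  0.0934]), np.float64(0.09354535958710097)) 0.04449230059981346
('top', 'RL') (array([0.69  , 0.0358, 0.0933]), np.float64(0.09366244765703191)) 0.043993834406137466
('top', 'RR') (array([ 0.6187, -0.1497,  0.0891]), np.float64(0.08904326115194416)) 0.04256470873951912
('side', 'FL') (array([0.5475, 0.0479, 0.0943]), np.float64(0.09478192050977086)) 0.12489082664251328
('side', 'FR') (array([ 0.4649, -0.0954,  0.0918]), np.float64(0.09223699624460313)) 0.04390450939536095
('side', 'RL') (array([0.6928, 0.0279, 0.0917]), np.float64(0.0920346779560186)) 0.11921040713787079
('side', 'RR') (array([ 0.6219, -0.1537,  0.0886]), np.float64(0.08842964752999571)) 0.045150384306907654
```

View pics/fin.png

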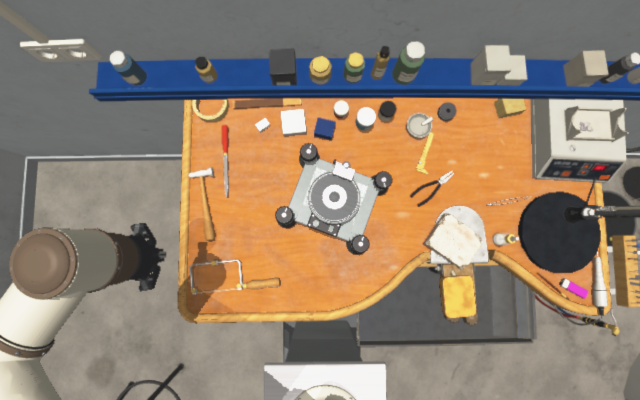

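The final view shows the machine back at its starting pixels (knobs within 1 px), the tools undisturbed and the arm clear. Both diagonal corners give about 0.4 mm for 7 N, so the machine stands firm.

```bash
python3 -c "
from plant import ctrl
print(ctrl.hand_in())"
```

```text
the job is handed in; nothing more can be done
None
```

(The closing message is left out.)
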